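Tap-test the puck lamps in inspection order

ROBOT

A 7-joint arm with a two-finger parallel gripper is mounted at the origin on the work surface. World frame = base frame: x ahead of the robot, y to its left, z up, the work surface at z = 0. Lengths are in mm, angles in degrees, forces in N, time in s.
With the tool pointing down it reaches from about 400 to 875 mm from the base axis. Payload 6.5 kg.
Tool frame: the origin (TCP) lies midway between the tips of the shut fingers; the grasp point (between the pads) lies 19 mm behind it; z points along the fingers, y is the direction in which the jaws open and shut (so a half turn about z gives the same grasp; the last joint's range is limited). The gripper opens to 85 mm and grips with 20 to 120 N. Pads are 22 mm wide; open, the fingers measure 114 mm over their backs; the gripper's body (76 mm by 85 mm) begins 54 mm behind the grasp point. The pads swing forward as they close: fully open they stand 13 mm farther back than shut.
Start: joints at [69.488, 30.733, -0.252, 88.115, 0.149, 61.152, -4.079], TCP at [186.986, -622.516, 231.29] pointing down, gripper open.
Joint ranges: [-154.64, 154.64], [-21.42, 123.67], [-72.66, 72.17], [13.99, 137.28], [-74.86, 254.86], [10.95, 109.41], [-158.01, 158.01]. Speed limits (degrees/s): [136.94, 136.94, 180, 180, 180, 180, 180].

INTERFACE

Orientations are given as [roll, pitch, yaw] about the fixed x, y, z axes, in that order (R = Rz(yaw) Ry(pitch) Rx(roll)).
In Python, from plant import robot gives the robot as it stands. Calls block until the motion is done:
- robot.goto(position, orientation): joint-space move of the TCP to a pose.
- robot.movel(position, rot=None, max_speed=150, threshold=None): straight line of the TCP; rot=None keeps the orientation; max_speed is the mean speed in mm/s. With threshold (N) it stops when the force on the tool has changed by that much, and returns True; else False.
- robot.move_joints(angles): joint-space move.
- robot.move_gripper(opening, f_grip=None): opening from 0.0 (shut) to 1.0 (fully open); f_grip is the grip in N (None keeps the last); returns when the fingers have stopped.
- robot.pause(seconds).
- robot.inverse_kinematics(position, orientation): joint angles nearest the present ones, or None.
- robot.observe(): the state.
- robot.capture(name): name is "side" or "top" or "wrist"; returns the picture (420x560x3 uint8, red, green, blue); there is no depth.
- robot.calibration(name): a dict with "camera_matrix" (3x3 intrinsics, pixels), "camera_from_world" (4x4, takes a point from world to camera coordinates); the wrist camera has in their place "hand_eye" (4x4, takes a point from camera to tool coordinates, whose origin is the TCP and whose axes are the flange's). Camera axes: x right, y down, z forward; pixel columns grow to the right and rows downward; lengths in mm; the calibration is good to about 2 mm. The wrist camera is an equidistant fisheye: a pixel r from the principal point sees the ray r / f radians off the axis. A picture is of the moment at which its call begins: read the wrist's pose just before it. calibration takes no time and is no camera call.
A pose or a line that the arm cannot do raises robot.Unreachable and nothing moves.
- robot.close_job(): hands the job in, once; it reports no verdict.
The state is a dict: "time_s": time; "joint_pos": joint angles; "joint_vel": joint speeds; "joint_efforts": joint torques, N m; "ee_pos": TCP position; "eef_rot": TCP orientation; "ft_force": force on the tool from outside, world axes, zero at the start; "moment": the same for the moment, N m; "gripper_width": opening from 0.0 (shut) to 1.0 (fully open).
Only numpy, scipy, OpenCV 4.12 (cv2) and the standard library are available. Lean on these libraries where they do the work, as an engineer would, in place of code of your own. Each camera call takes 0.05 s, during which the arm holds its last target.

TASK

Function-check the tap-on puck lamps at the inspection bench: with a fingertip, lightly tap the white cap of the green-ringed lamp, then the yellow, then the blue, so that each cap is left at least 5 mm down; its travel is 16 mm and it stays where it is left. Only touch them - do not press hard or ram a cap onto its stop, and do not pick up, tip or slide any lamp, and touch none before its turn. Do not touch the red-ringed reject, leave the tape roll, screwdriver and parts bin where they are, and finish with the hand clear.

Things in the scene. Friction and masses are not known exactly. Their poses are not given: they have to be found in the camera images.
- lamp_green: round tap-on puck lamp with a green ring, loose on the bench, 250 g: white housing 68 mm diameter, 25 mm high, the top 8 mm of it green; a cream-white flat-topped light cap of 50 mm diameter stands 18 mm proud in the middle (43 mm above the bench). Origin: centre of the underside, z up
- lamp_green_top (a point): centre of the top face of that lamp's white cap; moves down with the cap; 43 mm above the bench while the lamp is off
- cap_green (a joint): how far that lamp's cap is down, m: 0 = up (off), 0.016 = rigid bottom stop; switched on from 0.005. It slides straight down against a resistance that rises from about 3.5 N at the top to 6.5 N at the bottom stop, and friction keeps it where it is left
- lamp_yellow: round tap-on puck lamp with a yellow ring, loose on the bench, 250 g: white housing 68 mm diameter, 25 mm high, the top 8 mm of it yellow; a cream-white flat-topped light cap of 50 mm diameter stands 18 mm proud in the middle (43 mm above the bench). Origin: centre of the underside, z up
- lamp_yellow_top (a point): centre of the top face of that lamp's white cap; moves down with the cap; 43 mm above the bench while the lamp is off
- cap_yellow (a joint): how far that lamp's cap is down, m: 0 = up (off), 0.016 = rigid bottom stop; switched on from 0.005. It slides straight down against a resistance that rises from about 3.5 N at the top to 6.5 N at the bottom stop, and friction keeps it where it is left
- lamp_blue: round tap-on puck lamp with a blue ring, loose on the bench, 250 g: white housing 68 mm diameter, 25 mm high, the top 8 mm of it blue; a cream-white flat-topped light cap of 50 mm diameter stands 18 mm proud in the middle (43 mm above the bench). Origin: centre of the underside, z up
- lamp_blue_top (a point): centre of the top face of that lamp's white cap; moves down with the cap; 43 mm above the bench while the lamp is off
- cap_blue (a joint): how far that lamp's cap is down, m: 0 = up (off), 0.016 = rigid bottom stop; switched on from 0.005. It slides straight down against a resistance that rises from about 3.5 N at the top to 6.5 N at the bottom stop, and friction keeps it where it is left
- lamp_red: round tap-on puck lamp with a red ring, loose on the bench, 250 g: white housing 68 mm diameter, 25 mm high, the top 8 mm of it red; a cream-white flat-topped light cap of 50 mm diameter stands 18 mm proud in the middle (43 mm above the bench). Origin: centre of the underside, z up
- lamp_red_top (a point): centre of the top face of that lamp's white cap; moves down with the cap; 43 mm above the bench while the lamp is off
- cap_red (a joint): how far that lamp's cap is down, m: 0 = up (off), 0.016 = rigid bottom stop; switched on from 0.005. It slides straight down against a resistance that rises from about 3.5 N at the top to 6.5 N at the bottom stop, and friction keeps it where it is left
- tape_roll: roll of brown tape lying flat, 72 mm diameter with a 52 mm hole, 24 mm high, loose bystander; origin: centre of the underside
- screwdriver: screwdriver with a black handle, 170 mm long, lying along its x axis, under 35 mm high, loose bystander; origin: about mid-length, on the bench
- parts_bin: empty orange open bin, 100 x 130 mm, 50 mm high, loose bystander; origin: centre of the underside
There are look-alikes about, which are no part of the job. Leave any black or pink look-alike of the lamp_yellow alone.

How it is judged:
By the outcome, as a careful person would: the job done as asked, in the order asked, and still so for the second after the job is handed in, with the robot touching nothing.
It also fails if it takes over 45 s, if anything falls off the work surface, if the arm or the gripper's body presses on something with over 40 N, if the wrist force passes 120 N, or if a joint passes its speed limit or range.

## Working session

There is one attempt and no reset: what is moved stays moved. The work goes in short steps, each a Python script; the robot and the scene stay as the last script left them, time stands still between calls to the robot, and variables do not carry over. Pictures are saved under pics/ and viewed, and the job is handed in when it is done.

```bash
mkdir -p pics; ls; python3 - <<'E'
from plant import robot
import cv2, numpy as np
for n in ["top","side","wrist"]:
    im=robot.capture(n); cv2.imwrite(f"pics/{n}0.png",im[:,:,::-1])
    print(n,robot.calibration(n))
o=robot.observe(); print({k:o[k] for k in o})
E
```

```text
pics
top {'camera_matrix': array([[475.54035255,   0.        , 271.93928647],
       [  0.        , 475.54035255, 208.26664577],
       [  0.        ,   0.        ,   1.        ]]), 'camera_from_world': array([[ 1.26168281e-02, -9.99875043e-01,  9.52439284e-03,
        -1.85853723e+01],
       [-9.90655129e-01, -1.37930276e-02, -1.35691443e-01,
         5.66297180e+02],
       [ 1.35805858e-01, -7.72339300e-03, -9.90705364e-01,
         1.08096331e+03],
       [ 0.00000000e+00,  0.00000000e+00,  0.00000000e+00,
         1.00000000e+00]])}
side {'camera_matrix': array([[386.68028579,   0.        , 284.1332959 ],
       [  0.        , 386.68028579, 212.4826376 ],
       [  0.        ,   0.        ,   1.        ]]), 'camera_from_world': array([[ 8.55847283e-01, -5.17145420e-01,  9.27594193e-03,
        -4.82233411e+02],
       [-3.79687592e-01, -6.40338278e-01, -6.67685721e-01,
         2.64417256e+02],
       [ 3.51230353e-01,  5.67915050e-01, -7.44385475e-01,
         6.85642740e+02],
       [ 0.00000000e+00,  0.00000000e+00,  0.00000000e+00,
         1.00000000e+00]])}
wrist {'camera
[... 517 characters left out ...]
}
{'time_s': 0.15, 'joint_pos': array([69.48834655, 30.76675228, -0.2542593 , 88.15616643,  0.14818488,
       61.15017267, -4.07843766]), 'joint_vel': array([-0.00853278, -0.11400919, -0.05281753, -0.21107838,  0.04491903,
        0.06909214, -0.06138713]), 'joint_efforts': array([ 1.55657879e-03, -5.83785903e+01,  1.04982812e+00, -2.59350175e+01,
        1.25219495e-02,  6.49283698e-03, -1.75492244e-05]), 'ee_pos': array([ 186.85151872, -622.0833797 ,  230.63349421]), 'eef_rot': array([-1.79927397e+02,  4.81362908e-03,  1.67233599e+01]), 'ft_force': array([-0.24623106, -0.24114853, -0.05392468]), 'moment': array([-0.02163034,  0.00038114, -0.00879052]), 'gripper_width': 1.0005671733560468}
```

View pics/top0.png

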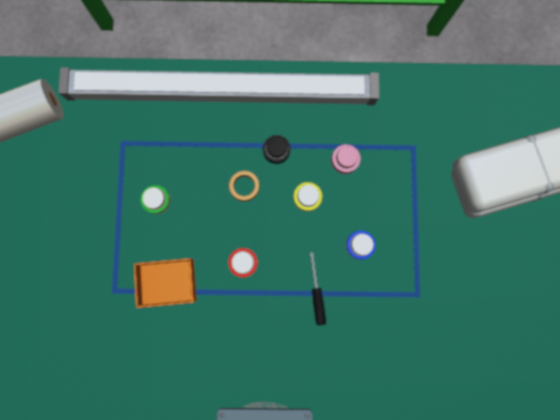

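View pics/side0.png

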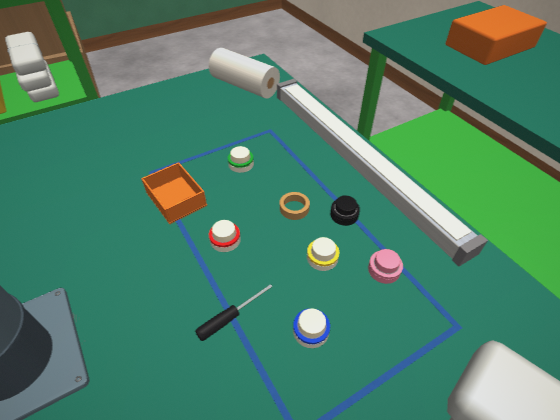

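View pics/wrist0.png

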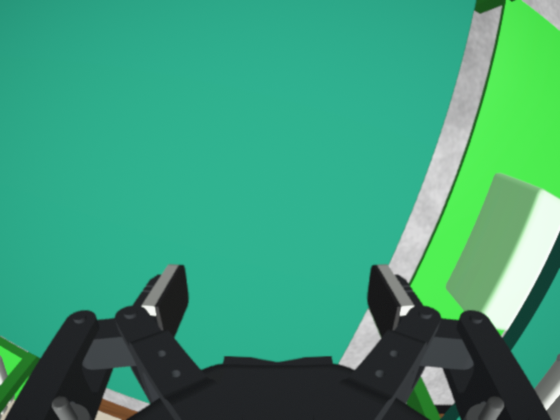

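Candidates (top view): green lamp (154,198), yellow (308,196), blue (361,244). Not to touch: red reject (243,262), black look-alike (277,149), pink look-alike (346,158). The ring colours are unmistakable. I'll measure next and check with crops.

```bash
cat > h.py <<'E'
import cv2, numpy as np
from plant import robot
def ray(n,u,v):
    c=robot.calibration(n);K=c["camera_matrix"];T=c["camera_from_world"]
    d=T[:3,:3].T@np.linalg.solve(K,[u,v,1]); return -T[:3,:3].T@T[:3,3],d
def plane(n,u,v,z):
    o,d=ray(n,u,v); return o+d*(z-o[2])/d[2]
def proj(n,p):
    c=robot.calibration(n);q=c["camera_matrix"]@(c["camera_from_world"][:3,:3]@p+c["camera_from_world"][:3,3]);return q[:2]/q[2]
def tri(a,b):
    (o1,d1),(o2,d2)=a,b;d1=d1/np.linalg.norm(d1);d2=d2/np.linalg.norm(d2)
    s=np.linalg.lstsq(np.c_[d1,-d2],o2-o1,rcond=None)[0]
    p,q=o1+s[0]*d1,o2+s[1]*d2
    return (p+q)/2,np.linalg.norm(p-q)
E
python3 - <<'E'
from h import *
seeds={"top":dict(green=(154,198),yellow=(308,196),blue=(361,244),red=(243,262)),"side":dict(green=(240,155),yellow=(323,247),blue=(312,322),red=(224,231))}
R={}
for n in seeds:
    im=cv2.imread(f"pics/{n}0.png"); hsv=cv2.cvtColor(im,cv2.COLOR_BGR2HSV); tiles=[]
    for c,(u,v) in seeds[n].items():
        m=((hsv[...,1]<60)&(hsv[...,2]>130)).astype(np.uint8)
        # top face is brighter than cap side: print V profile
        k,l,st,ce=cv2.connectedComponentsWithStats(m); i=l[v,u]
        print(n,c,st[i],ce[i], im[v-14:v+16:2,u,:].mean(1).astype(int))
        R[n,c]=ce[i]
        cr=cv2.resize(im[v-25:v+25,u-25:u+25],(300,300),interpolation=cv2.INTER_NEAREST);tiles.append(cr[:,:])
        if n=="top": print("  z43:",plane(n,*ce[i],43).round(1))
    cv2.imwrite(f"pics/crop_{n}.png",np.vstack([np.hstack(tiles[:2]),np.hstack(tiles[2:])]))
for c in seeds["top"]: print(c,tri(ray("top",*R["top",c]),ray("side",*R["side",c])))
E
```

```text
top green [143 188  22  21 362] [153.         197.82044199] [ 80 113 196 218 218 219 218 218 218 218 218 210 143 104  85]
  z43: [586.8 268.4  43. ]
top yellow [298 185  21  21 350] [307.93714286 195.16      ] [130 187 217 219 219 218 219 219 219 219 218 193 142 160 119]
  z43: [598.2 -95.4  43. ]
top blue [351 234  22  21 367] [361.47683924 244.1280654 ] [ 98 131 191 218 219 218 219 219 219 219 218 217 179 123 101]
  z43: [ 484.6 -220.3   43. ]
top red [232 252  22  22 371] [242.21832884 262.08086253] [ 99 127 196 218 219 219 219 219 219 219 219 218 189 122  99]
  z43: [439.6  56.   43. ]
side green [230 146  20  17 268] [239.65671642 154.25746269] [108  94  99 232 232 232 232 233 233 137 134 118  79  96 134]
side yellow [312 237  24  24 447] [323.47427293 248.55928412] [ 95  95 207 232 233 233 233 233 233 233 233 218 134 133 150]
side blue [298 308  28  30 668] [311.63622754 322.9491018 ] [170 232 232 233 232 233 233 233 233 233 233 234 233 131 132]
side red [212 220  23  22 417] [223.32853717 230.51079137] [ 94 123 232 232 233 233 233 233 233 233 145 137 133 106  86]
green (array([588.91296018, 270.98950482,  31.78102287]), np.float64(0.8562129603410698))
yellow (array([600.77273894, -96.73234392,  32.72734817]), np.float64(1.803043830379108))
blue (array([ 486.13895328, -223.05106344,   30.9146895 ]), np.float64(1.6233019062598129))
red (array([440.47906722,  56.35511097,  32.05729708]), np.float64(1.35021782291228))
```

View pics/crop_top.png

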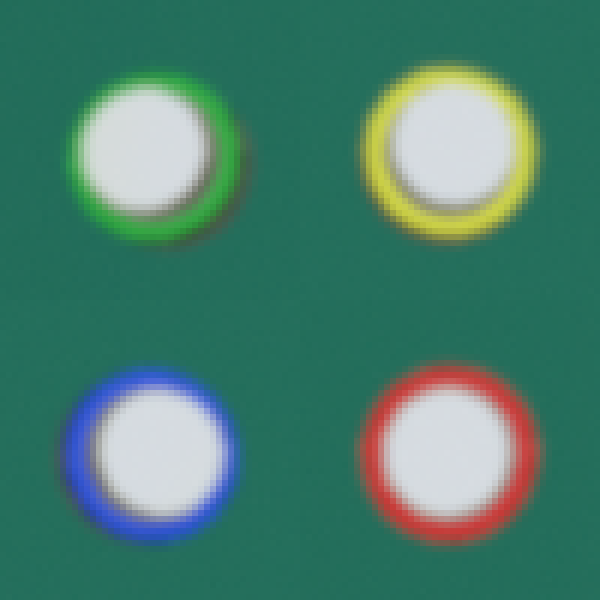

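View pics/crop_side.png

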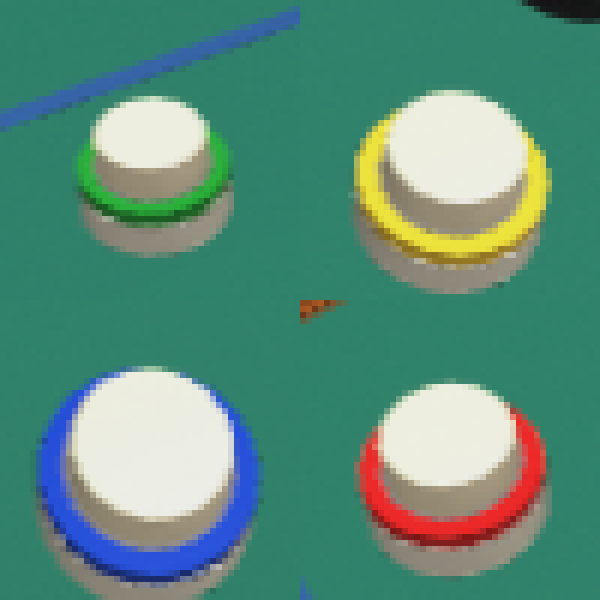

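Crops confirm it: each white cap sits inside a complete green, yellow, blue or red ring. I'll redo the measurement on the bright top faces only, leaving out the cap sides.

```bash
python3 - <<'E'
from h import *
seeds={"top":dict(green=(154,198),yellow=(308,196),blue=(361,244),red=(243,262)),"side":dict(green=(240,152),yellow=(323,245),blue=(312,318),red=(224,228))}
R={}
for n in seeds:
    im=cv2.imread(f"pics/{n}0.png"); hsv=cv2.cvtColor(im,cv2.COLOR_BGR2HSV)
    for c,(u,v) in seeds[n].items():
        m=((hsv[...,1]<60)&(hsv[...,2]>185)).astype(np.uint8)
        k,l,st,ce=cv2.connectedComponentsWithStats(m,connectivity=4); R[n,c]=ce[l[v,u]]
        b=st[l[v,u]]; w=np.linalg.norm(plane(n,b[0],ce[l[v,u]][1],43)-plane(n,b[0]+b[2],ce[l[v,u]][1],43))
        print(n,c,b,plane(n,*R[n,c],43).round(1),"width",w.round(1))
for c in seeds["top"]: print(c,tri(ray("top",*R["top",c]),ray("side",*R["side",c])))
# first motion: shut, hover over green
robot.move_gripper(0.0,20)
x,y=587,270
robot.goto([x,y,110],[180,0,115])
o=robot.observe();print(o["time_s"],o["ee_pos"],o["eef_rot"],o["joint_pos"],o["ft_force"])
for n in ["side","wrist"]: cv2.imwrite(f"pics/{n}1.png",robot.capture(n)[:,:,::-1])
E
```

```text
top green [143 188  20  20 319] [587.8 270.1  43. ] width 46.8
top yellow [298 185  21  20 324] [599.7 -96.   43. ] width 49.5
top blue [353 234  20  21 327] [ 485.2 -222.5   43. ] width 46.6
top red [232 252  21  21 355] [440.1  56.8  43. ] width 48.4
side green [231 146  18  12 176] [588.2 267.3  43. ] width 47.0
side yellow [312 237  24  19 342] [600.5 -98.1  43. ] width 50.3
side blue [299 308  27  26 536] [ 485.9 -224.4   43. ] width 48.7
side red [212 220  23  17 307] [441.   53.9  43. ] width 49.8
green (array([588.88038304, 270.5722005 ,  40.27579021]), np.float64(1.4039333733169952))
yellow (array([600.81095526, -96.60604466,  40.86199521]), np.float64(1.6644402246639516))
blue (array([ 486.03341498, -223.29171935,   40.64686285]), np.float64(1.4366969791373545))
red (array([441.00195854,  56.67651288,  39.83594928]), np.float64(1.7698782937818607))
4.35 [587.49975931 269.04391838 109.92687559] [-1.79994603e+02  3.66274549e-02  1.14918861e+02] [  3.72798268  49.08318356 -50.53617643  91.46714072  42.27307865
  60.22968756 -34.15898215] [ 0.01449004 -0.8142939   0.08662659]
```

View pics/side1.png

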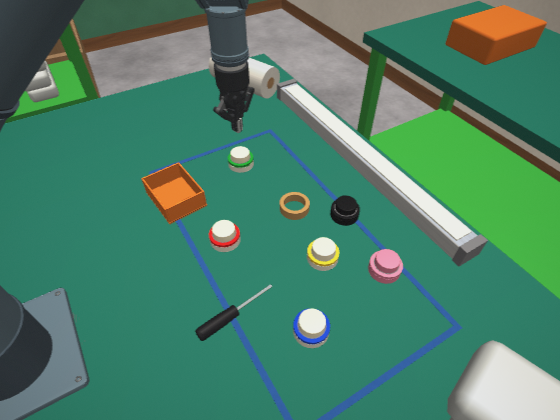

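View pics/wrist1.png

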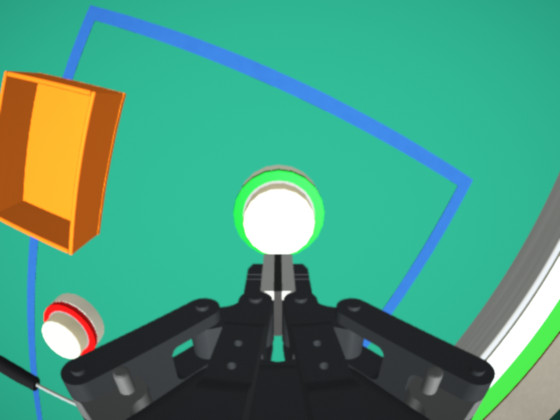

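The shut fingers are over the green cap: side view tips at (238,128), cap at (240,153); wrist view cap at about (279,220). I'll cross-check with a wrist ray, then tap slowly under force guard.

```bash
cat >> h.py <<'E'
from scipy.spatial.transform import Rotation as Ro
def wray(u,v,o,z):
    c=robot.calibration("wrist");K=c["camera_matrix"];H=c["hand_eye"]
    x,y=(u-K[0,2])/K[0,0],(v-K[1,2])/K[1,1];t=np.hypot(x,y)
    d=np.array([np.sin(t)*x/t,np.sin(t)*y/t,np.cos(t)])
    R=Ro.from_euler("xyz",o["eef_rot"],degrees=True).as_matrix()
    d=R@(H[:3,:3]@d);p=R@H[:3,3]+o["ee_pos"]
    return p+d*(z-p[2])/d[2]
def st(s):
    o=robot.observe();print(s,"t",round(o["time_s"],2),"pos",o["ee_pos"].round(2),"F",o["ft_force"].round(2));return o
def tap(x,y,depth=9):
    robot.movel([x,y,50],max_speed=120); robot.pause(0.1); st("above")
    hit=robot.movel([x,y,38],max_speed=12,threshold=2.0)
    o=st(f"contact {hit}")
    if not hit: print("NO CONTACT");return
    z0=o["ee_pos"][2]
    if not 38<z0<48: print("odd height");return
    g=robot.movel([x,y,43-depth],max_speed=15,threshold=8.0)
    o=st(f"pressed guard={g}")
    robot.movel([x,y,60],max_speed=60); robot.movel([x,y,110],max_speed=150); st("up")
E
python3 - <<'E'
from h import *
o=robot.observe(); print(wray(279,220,o,43))
tap(588,269.5)
cv2.imwrite("pics/wrist2.png",robot.capture("wrist")[:,:,::-1])
cv2.imwrite("pics/side2.png",robot.capture("side")[:,:,::-1])
E
```

```text
[587.38378354 272.00034907  43.        ]
above t 5.2 pos [588.49 270.08  50.86] F [ 0.32 -0.29  0.36]
contact True t 5.86 pos [587.97 269.42  42.25] F [1.01 0.67 1.47]
pressed guard=False t 6.54 pos [587.99 269.43  33.73] F [0.99 0.41 1.03]
up t 7.61 pos [588.04 269.25 109.87] F [-0.17  1.11 -0.65]
```

```bash
python3 - <<'E'
import cv2,numpy as np
a=cv2.imread("pics/side0.png")[130:180,215:265];b=cv2.imread("pics/side2.png")[130:180,215:265]
w1=cv2.imread("pics/wrist1.png")[150:280,220:340];w2=cv2.imread("pics/wrist2.png")[150:280,220:340]
r=lambda i:cv2.resize(i,(390,290),interpolation=cv2.INTER_NEAREST)
cv2.imwrite("pics/cmp2.png",np.vstack([np.hstack([r(a),r(b)]),np.hstack([r(w1),r(w2)])]))
E
```

```text
(no output)
```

View pics/cmp2.png

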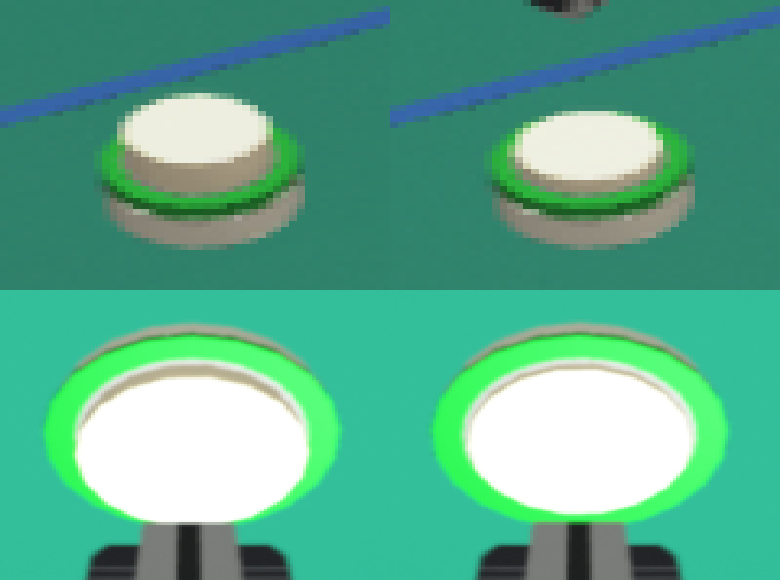

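Green cap is down by about half its height, and the lamp hasn't moved (ring in the same place in both pairs). Next, yellow.

```bash
cat > n.py <<'E'
from h import *
import sys
def run(x,y,yaw,k,guess):
    robot.goto([x,y,110],[180,0,yaw]); o=st("hover")
    im=robot.capture("wrist")[:,:,::-1]; cv2.imwrite(f"pics/wrist{k}a.png",im)
    hsv=cv2.cvtColor(im,cv2.COLOR_BGR2HSV);m=((hsv[...,1]<40)&(hsv[...,2]>235)).astype(np.uint8);m[:150]=0;m[262:]=0
    c=max(cv2.findContours(m,0,2)[0],key=cv2.contourArea);b=cv2.boundingRect(c)
    w=wray(b[0]+b[2]/2,b[1]+b[3]/2,o,43); print("wrist says",w.round(1),b)
    if np.hypot(*(w[:2]-[x,y]))>7: print("disagree, stop");return
    tap(x,y)
    cv2.imwrite(f"pics/wrist{k}b.png",robot.capture("wrist")[:,:,::-1]); s=robot.capture("side")[:,:,::-1];cv2.imwrite(f"pics/side{k}b.png",s)
    u,v=guess;a=cv2.imread("pics/side0.png");r=lambda i:cv2.resize(i,(390,290),interpolation=cv2.INTER_NEAREST)
    w1=im[150:280,220:340];w2=cv2.imread(f"pics/wrist{k}b.png")[150:280,220:340]
    f=lambda i:r(i[v-28:v+28,u-28:u+28])
    cv2.imwrite(f"pics/cmp{k}.png",np.vstack([np.hstack([f(a),f(s)]),np.hstack([r(w1),r(w2)])]))
E
python3 -c "
from n import *
run(600.2,-97,80,3,(323,252))"
```

```text
hover t 9.08 pos [600.55 -94.71 110.22] F [-0.03  0.85  0.76]
wrist says [601.1 -94.6  43. ] (243, 192, 70, 62)
above t 9.88 pos [600.98 -96.85  50.88] F [ 0.29 -0.67 -0.02]
contact True t 10.54 pos [600.13 -97.04  42.25] F [ 0.49 -0.92  1.3 ]
pressed guard=False t 11.23 pos [600.11 -97.03  33.73] F [ 1.11 -1.02  0.94]
up t 12.3 pos [600.04 -97.25 109.77] F [ 0.63 -0.41  0.01]
```

View pics/cmp3.png

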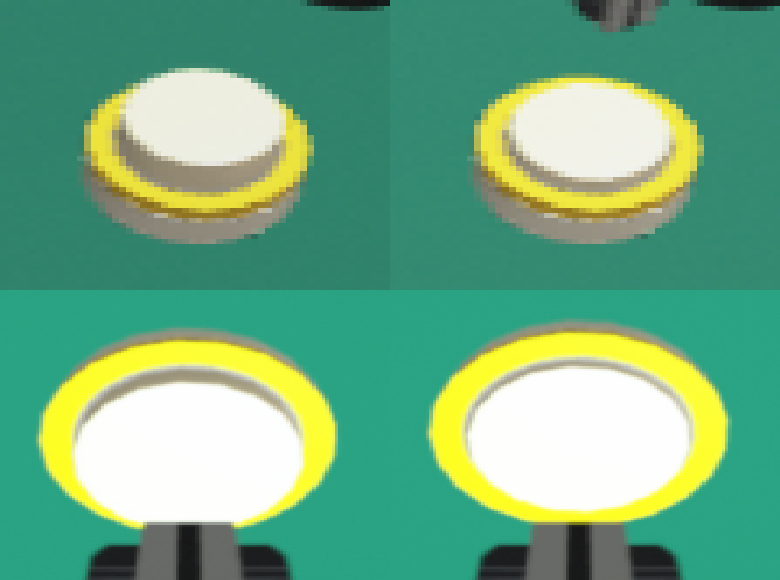

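Yellow is down by the same amount and the lamp hasn't moved; the small wrist-view shift comes from the hand settling. Next, blue.

```bash
python3 -c "
from n import *
run(485.5,-223,65,4,(312,326))"
```

```text
hover t 13.12 pos [ 485.53 -222.77  109.79] F [-0.05 -0.54  0.98]
wrist says [ 486.9 -221.8   43. ] (243, 189, 71, 65)
above t 13.92 pos [ 486.3  -223.02   50.79] F [-0.86 -0.24  0.37]
contact True t 14.57 pos [ 485.4  -223.     42.27] F [ 0.93 -0.94  1.95]
pressed guard=False t 15.28 pos [ 485.34 -222.96   33.73] F [ 0.95 -0.93  0.56]
up t 16.34 pos [ 485.26 -223.18  109.71] F [ 0.94  0.76 -0.65]
```

View pics/cmp4.png

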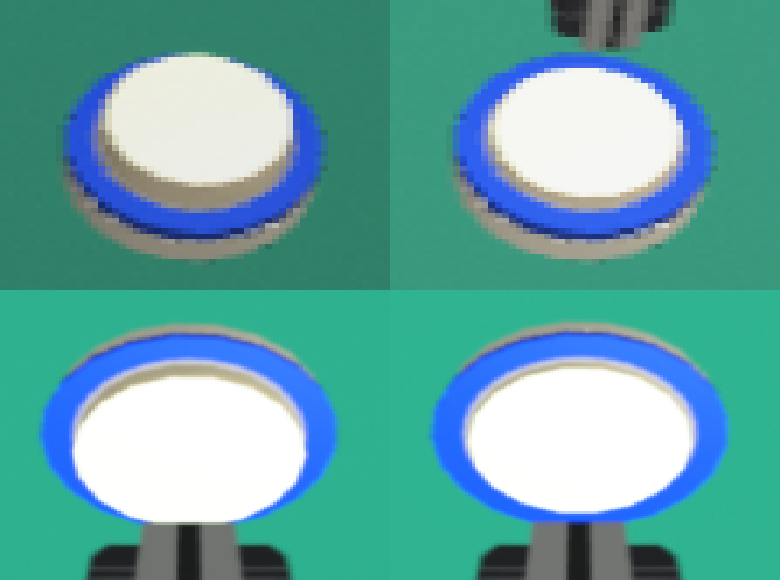

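Blue is down too. I'll back the hand off, measure all the cap heights in the final views, and hand in if they look right.

```bash
python3 - <<'E'
from h import *
robot.movel([485,-223,230]); robot.goto([187,-622,231],[180,0,16.7]); st("end")
I={n:robot.capture(n)[:,:,::-1].copy() for n in ["top","side"]}
for n in I: cv2.imwrite(f"pics/{n}9.png",I[n])
seeds={"top":dict(green=(154,198),yellow=(308,196),blue=(361,244),red=(243,262)),"side":dict(green=(240,154),yellow=(323,247),blue=(312,320),red=(224,228))}
def cen(n,im):
    hsv=cv2.cvtColor(im,cv2.COLOR_BGR2HSV);m=((hsv[...,1]<60)&(hsv[...,2]>185)).astype(np.uint8)
    l,s,ce=cv2.connectedComponentsWithStats(m,connectivity=4)[1:]
    return {c:ce[l[v,u]] for c,(u,v) in seeds[n].items()}
A={n:cen(n,cv2.imread(f"pics/{n}0.png")) for n in I};B={n:cen(n,I[n]) for n in I}
for c in seeds["top"]:
    t=[tri(ray("top",*X["top"][c]),ray("side",*X["side"][c]))[0] for X in (A,B)]
    print(c,"delta",(t[1]-t[0]).round(1))
E
```

```text
end t 19.2 pos [ 189.18 -620.96  231.23] F [ 0.23  0.15 -0.  ]
green delta [  0.1   0.2 -10. ]
yellow delta [  0.   -0.  -10.1]
blue delta [ 0.1 -0.1 -9.3]
red delta [ 0.  -0.1  0.1]
```

View pics/top9.png

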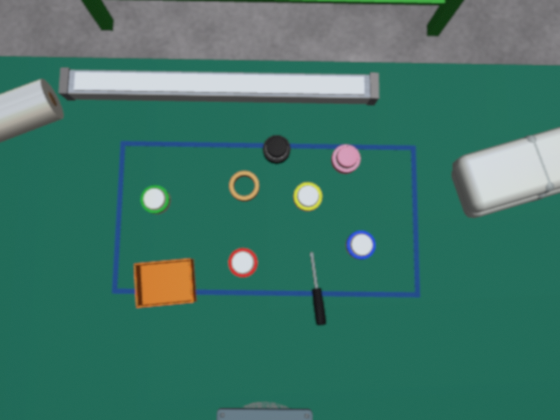

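View pics/side9.png

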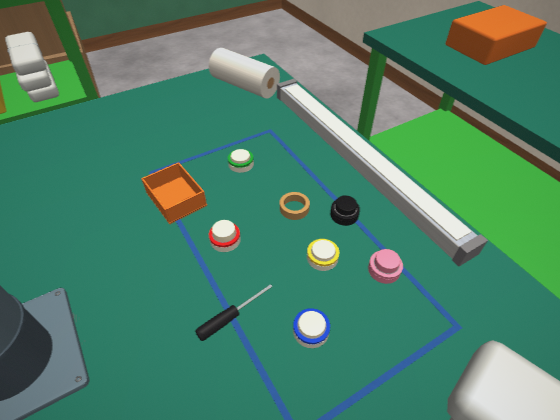

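The three caps (top view (154,198), (308,196), (361,244)) are 9–10 mm down. Everything else is where it was, and the hand is out of view.

```bash
python3 -c "
from plant import robot
robot.close_job()"
```

```text
the job is handed in; nothing more can be done
```

I tapped the green, yellow and blue caps in that order with the shut fingertips, moved the hand back to its start area and handed the job in. The clock read about 19 s at the last check before that.

- **Caps:** the before-and-after images put the green, yellow and blue caps 10.0, 10.1 and 9.3 mm down. The fingertip's own readings say about 9.3 mm. All are past the 5 mm needed and well short of the 16 mm stop. The 8 N force guard never tripped.
- **Nothing else moved:** no tapped lamp shifted sideways by more than about 0.2 mm. The red reject's cap is unchanged to within 0.1 mm. The tape roll, screwdriver, bin and the black and pink look-alikes look unmoved in the final pictures.
- **Small disagreements:** the top and side views put the cap tops 2–3 mm low (about 40.5 mm against 43 mm). The wrist camera and the planned tap points differed by up to about 2.5 mm. Contact came at 42.3 mm, so neither affected the result.
- **Force readings:** they stayed low while pressing (0.6–1.0 N at the end of each stroke, against the 3.5–6.5 N stated), so I relied on the pictures and tip height for depth.

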